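# Refit the agitator of a bucket washer

## Robot

A 6-joint arm with a two-finger parallel gripper is mounted at the origin on the work surface. World frame = base frame: x ahead of the robot, y to its left, z up, the work surface at z = 0. Lengths are in m, angles in degrees, forces in N, time in s.
With the tool pointing down it reaches from about 0.3 to 0.75 m from the base axis. Payload 8.5 kg.
Tool frame: the origin (TCP) lies on the centre line of the jaws, within the pads' length; the fingertips stand 19 mm ahead of it and the grasp point (between the pads) is the TCP; z points along the fingers, x is the direction in which the jaws open and shut, and the axes are right-handed (so a half turn about z gives the same grasp; the last joint's range is limited). The gripper opens to 85 mm and grips with 20 to 120 N. Pads are 22 mm wide; open, the fingers measure 114 mm over their backs; the gripper's body (76 mm by 85 mm) begins 54 mm behind the grasp point. The pads swing forward as they close: fully open they stand 13 mm farther back than shut.
Start: joints at [-79.716, 21.807, 74.336, -0, 83.858, -12.336], TCP at [0.212, -0.508, 0.25] pointing down, gripper open.
Joint ranges: [-178.18, 178.18], [-50.72, 133.34], [12.68, 142.11], [-81.47, 261.47], [9.98, 163.14], [-165.26, 165.26]. Speed limits (degrees/s): [136.94, 136.94, 180, 180, 180, 180].

## Interface

Orientations are given as a 3x3 rotation matrix whose columns are the frame's x, y, z axes.
In Python, from rig import env, cams, order gives the robot as it stands.
- The arm moves only by the tool step_arm, never from a script. Its argument "steps" is a list of rows, each an object with "xyz": the shift along the tool's x, y, z normalised to -1 to 1, where 1 is 0.04 m, a list of three; "turn": the turn, a rotation vector about the tool's x, y, z normalised to -1 to 1, where 1 is 0.08 rad, a list of three; "gripper": the gripper command: -1 is shut, 1 is fully open, values between are in proportion. A call has 1 to 20 rows; each row shifts and turns the commanded pose from where the row before left it, along the tool's axes as they then stand; what a row does not reach is not made up. A row lasts 1/12 s, in which the tool goes at most 41.7 mm and 7.16 degrees, less where a joint would pass 70% of its speed; a pose out of reach is approached as far as the arm can. A call with a number of a shift or a turn outside -1 to 1 is refused whole. A call with a gripper value outside its range is refused whole. The fingers move at their own pace and stop on an object; "squeeze" is the grip in N (left out, the last holds). Time passes only in rows, so rows that do not move let the fingers close. It gives the time, the measured TCP pose, the force and the opening at its end, in the units of the state.
- env.observe(): the state, without advancing time (a new reading comes with each control period).
- cams.get_image(name): name is "scene" or "top" or "wrist"; returns (picture, depth): 384x512x3 uint8, red, green, blue; 384x512 float32, m along the optical axis (not along the pixel's ray), 0 where there is no reading.
- cams.camera_info(name): a dict with "fx", "fy", "cx", "cy" (pixels), "extrinsics" (4x4, takes a point from camera to world coordinates). Camera axes: x right, y down, z forward; pixel columns grow to the right and rows downward; lengths in m; the calibration is good to about 2 mm. A picture is of the moment at which its call begins: read the wrist's pose just before it. camera_info takes no time and is no camera call; for the wrist camera it gives the pose at the moment of the call.
- order.close_job(): hands the job in, once; it reports no verdict.
The state is a dict: "time_s": time; "q": joint angles; "qvel": joint speeds; "joint_efforts": joint torques, N m; "position": TCP position; "tool_rot": TCP orientation; "ft_force": force on the tool from outside, world axes, zero at the start; "wrist_torque": the same for the moment, N m; "grip_width": finger opening in m.
Only numpy, scipy, OpenCV 4.12 (cv2) and the standard library are available. Lean on these libraries where they do the work, as an engineer would, in place of code of your own. Each camera call takes 0.05 s, during which the arm holds its last target. There are 200 camera calls.

## Task

The washer's blue agitator disc has been rinsed and lies on the steel worktop. Pick it up by its white fin, turn it until its three holes match the three brass studs of the washer's drive hub, slide it fully down until it lies flush on the aluminium hub plate, fin up, and let go. Be gentle: never push the disc against the washer harder than a couple of fingers would (20 N), and leave the other things on the worktop where they stand.

Things in the scene. Friction and masses are not known exactly. Their poses are not given: they have to be found in the camera images.
- agitator_fin (a point): Agitator: blue disc, 150 mm across, 10 mm thick, 0.15 to 0.3 kg, lying flat, fin up, left or right of the robot. A white fin crosses its middle: 60 mm long (along x), 14 mm thick (along y), top 55 mm above the disc's underside. The point is inside the fin on the disc's axis (z, up), 33 mm above the underside, 22 mm below the fin's top. Ribs 8 mm high lie between the holes.
- hole (a point): Centre, at the underside, of one of the agitator's three through holes: 40 mm from the axis, on the point's +x side (beyond one end of the fin); the others are 120 degrees either way round. Holes are 14 mm wide. Axes as agitator_fin.
- base: Drive base of the bucket washer: white round housing, 190 mm across, 58 mm high, fixed to the worktop; a red mark on its rim lies at +x. Origin on the worktop under its middle; z up. The three brass studs on top sit on a stiff spindle (turns only above 0.5 N m) whose turn is not measured: they may stand at any angle about the axis, so see or feel it.
- hub_top (a point): Centre of the upper face of the aluminium hub plate, 116 mm across, 78 mm above the worktop; axes as base. Sprung: stays up under 6 N, then yields down 1 mm per 0.5 N to a hard stop at 10 mm. The studs rise 18 mm from it, 10 mm thick, tapering to 7 mm over the top 2.5 mm, 40 mm from the axis, 120 degrees apart. Disc home: agitator_fin is 33 mm above this point.
- pump_a: White pump bottle, 190 mm high, 68 mm across; bystander. Origin under its middle.
- pump_b: White pump bottle with grey pump, 170 mm high, 68 mm across; bystander. Origin under its middle.
- detergent: Blue detergent bottle, 210 mm high, 72 mm across; bystander. Origin under its middle.
- scrub_brush: Wooden scrubbing brush lying down; bystander.
- mug: Green plastic mug, 85 mm high, 80 mm across; bystander. Origin under its middle.
- soap_dish: White dish with a yellow bar of soap, 110 mm across, 30 mm high; bystander. Origin under its middle.
- tub_gasket: Grey tub ring of the washer, 170 mm across, 10 mm high, lying flat; bystander. Origin under its middle.

How it is judged (in metres and radians):
On the way:
1. the agitator is lifted clear of the worktop (height (world z) of agitator_fin above 0.1 m), for 0.1 s.
At the end, for the whole second after the job is handed in: The agitator lies fin up on the hub plate with the studs through its holes: its axis within 5 mm of the hub's, its underside within 2.5 mm of the plate, tilted less than 0.05 rad, the hub plate up (not held down), and everything let go (horizontal distance between agitator_fin and hub_top below 0.005 m and z of agitator_fin in the frame of hub_top between 0.03 and 0.0355 m and angle between agitator_fin's own z axis and vertical below 0.05 rad and height (world z) of hub_top above 0.075 m); the robot touches nothing.
It fails at once if the agitator is pushed against the washer with more than 20 N (contact force between agitator and base above 20 N).
It fails at once if a bystander is moved by more than 40 mm (distance of any of pump_a, pump_b, detergent, scrub_brush, mug, soap_dish, tub_gasket from where it was at the start of the episode above 0.04 m).
It also fails if it takes over 72 s, if anything falls off the work surface, if the arm or the gripper's body presses on something with over 40 N, if the wrist force passes 120 N, or if a joint passes its speed limit or range.

## Working session

There is one attempt and no reset: what is moved stays moved. The work goes in short steps, Python scripts to look and compute and a tool call to move; the robot and the scene stay as the last step left them, time stands still between calls to the robot, and variables do not carry over. Pictures are saved under pics/ and viewed, about 8 in all and at most 12, crops included, and the job is handed in when it is done.

Besides the shell and the picture viewer there is one more tool, called after "Emit:" as name(argument=value, ...), one argument or row to a line, values as JSON. step_arm: Moves the arm, as the interface text tells. Scaled input: -1 to 1 covers 0.04 m each way for a shift and 0.08 rad each way for a turn. Its arguments: {"type":"object","properties":{"steps":{"type":"array"},"squeeze":{"type":"number"}},"required":["steps"]}

```bash
mkdir -p pics; ls
cat > h.py <<'E'
import numpy as np, cv2
from rig import env, cams, order
def grab(n):
    i=cams.camera_info(n); im,d=cams.get_image(n); return im,d,i
def world(d,i):
    v,u=np.mgrid[:d.shape[0],:d.shape[1]]
    P=np.stack([(u-i['cx'])/i['fx']*d,(v-i['cy'])/i['fy']*d,d],-1)
    E=np.array(i['extrinsics']); W=P@E[:3,:3].T+E[:3,3]; W[d<=0]=np.nan; return W
def save(n,im): cv2.imwrite('pics/'+n,cv2.cvtColor(im,cv2.COLOR_RGB2BGR))
E
python3 - <<'E'
from h import *
im,d,i=grab('top'); save('top.png',im); np.savez('top.npz',im=im,d=d,W=world(d,i))
im2,d2,i2=grab('scene'); np.savez('scene.npz',im=im2,d=d2,W=world(d2,i2))
save('scene.png',im2)
print(i,env.observe())
E
```

```text
pics
{'fx': 468.2975640923284, 'fy': 468.2975640923284, 'cx': 256.4159269610512, 'cy': 190.2053498627693, 'extrinsics': array([[-1.93017491e-02, -9.87980737e-01,  1.53367228e-01,
         3.81077497e-01],
       [-9.99813358e-01,  1.89456210e-02, -3.78332476e-03,
        -9.13895718e-03],
       [ 8.32214616e-04, -1.53411628e-01, -9.88162021e-01,
         1.49570489e+00],
       [ 0.00000000e+00,  0.00000000e+00,  0.00000000e+00,
         1.00000000e+00]])} {'time_s': 0.1, 'q': array([-7.97168002e+01,  2.18371669e+01,  7.43782836e+01,  2.31055961e-03,
        8.38581893e+01, -1.23352120e+01]), 'qvel': array([ 0.04198307, -0.00213524, -0.20620672, -0.07167698, -0.02823604,
        0.04918436]), 'joint_efforts': array([ 4.08528984e-03, -4.49220371e+01, -2.31656778e+01, -1.90291903e-04,
        3.65420485e-03,  3.54542337e-06]), 'position': array([ 0.21149552, -0.50746125,  0.24978568]), 'tool_rot': array([[ 3.84587848e-01, -9.23088377e-01, -1.89984564e-04],
       [-9.23087554e-01, -3.84587767e-01,  1.27176966e-03],
       [-1.24702153e-03, -3.13734768e-04, -9.99999173e-01]]), 'ft_force': array([ 0.46932495,  0.96568032, -0.06750497]), 'wrist_torque': array([ 0.02106057, -0.03465701, -0.02138432]), 'grip_width': 0.08536534406500222}
```

View pics/top.png

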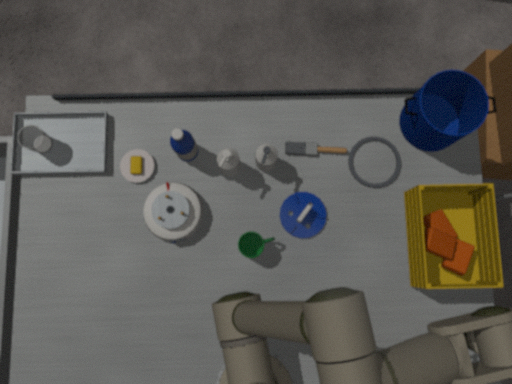

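View pics/scene.png

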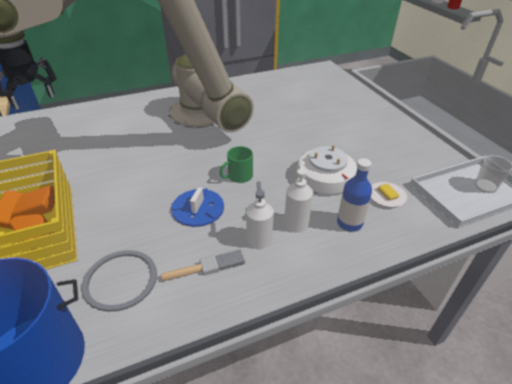

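The top view shows the disc at pixel (304,215) with its fin running diagonally. The washer is at (172,211) with its red mark at (168,186). Next I'll measure both.

Run:
```python
from h import *
for n in ('top','scene'):
    z=np.load(n+'.npz'); im,W=z['im'],z['W']; Z=W[...,2]
    hsv=cv2.cvtColor(im,cv2.COLOR_RGB2HSV)
    u,v=(304,215) if n=='top' else (198,207)
    c=W[v,u]; near=np.hypot(W[...,0]-c[0],W[...,1]-c[1])<.12
    blue=near&(abs(hsv[...,0].astype(int)-112)<15)&(hsv[...,1]>150)&(Z>.003)&(Z<.03)
    P=W[blue]; (cx,cy),r=cv2.minEnclosingCircle((P[:,:2]*1000).astype(np.float32)); print(n,'disc',cx,cy,r,np.median(P[:,2]),len(P))
    fin=near&(Z>.04)&(Z<.065)&(hsv[...,1]<80)
    P=W[fin]; print('fin',cv2.minAreaRect((P[:,:2]*1000).astype(np.float32)),np.percentile(P[:,2],[5,50,95]),P.mean(0),len(P))
    dd=P[:,:2]-P[:,:2].mean(0); w,V=np.linalg.eigh(dd.T@dd); print('fin dir',np.degrees(np.arctan2(V[1,1],V[0,1])))
    u,v=(172,211) if n=='top' else (328,165)
    c=W[v,u]; near=np.hypot(W[...,0]-c[0],W[...,1]-c[1])<.13
    for lo,hi in ((.04,.066),(.07,.082),(.086,.11)):
        P=W[near&(Z>lo)&(Z<hi)]
        if len(P)<3: print(lo,len(P)); continue
        (cx,cy),r=cv2.minEnclosingCircle((P[:,:2]*1000).astype(np.float32)); print('base',lo,cx,cy,r,len(P),np.median(P[:,2]))
    m=(near&(Z>.086)).astype(np.uint8); k,l,s,cc=cv2.connectedComponentsWithStats(m)
    for j in range(1,k): print('stud',s[j,4],np.nanmean(W[l==j],0).round(4),cc[j])
    red=near&((hsv[...,0]<8)|(hsv[...,0]>172))&(hsv[...,1]>140); print('red',np.nanmean(W[red],0),red.sum())
z=np.load('top.npz')['im']
a=cv2.resize(z[175:245,135:205],(560,560),interpolation=cv2.INTER_CUBIC);save('c.png',a)
```

```text
top disc 532.37646484375 -161.79318237304688 71.88065338134766 0.009355641573200124 1066
fin ((498.8816223144531, -125.49842071533203), (21.606204986572266, 152.54818725585938), 40.992286682128906) [0.04762854 0.05381601 0.05962639] [ 0.52651613 -0.1556355   0.0535106 ] 93
fin dir 131.99056883503718
base 0.04 542.9071655273438 250.01992797851562 93.30894470214844 1448 0.05406778174427529
base 0.07 546.7799072265625 250.14370727539062 58.435035705566406 1019 0.07729348881835718
base 0.086 547.3158569335938 249.84408569335938 44.47808837890625 31 0.0939206778769539
stud 10 [0.585  0.2567 0.0954] [166.7 196.3]
stud 1 [0.5813 0.2785 0.0874] [160. 198.]
stud 1 [0.5504 0.2511 0.0866] [169. 208.]
stud 10 [0.5336 0.2111 0.0938] [181.8 213. ]
stud 9 [0.5199 0.2802 0.0935] [158.77777778 218.        ]
red [0.62527076 0.26167689 0.05910491] 7
scene disc 534.3917846679688 -161.84413146972656 73.61302947998047 0.00929722097187402 948
fin ((533.4367065429688, -162.38302612304688), (14.182787895202637, 61.967247009277344), 53.13961410522461) [0.04238925 0.05282244 0.05599193] [ 0.53740561 -0.16360596  0.05114595] 115
fin dir 140.4690315612461
base 0.04 547.0681762695312 244.1099853515625 91.86710357666016 889 0.05365372388019696
base 0.07 549.3229370117188 249.94851684570312 60.52168273925781 708 0.0769431826424335
base 0.086 548.6342163085938 247.89723205566406 44.4976806640625 33 0.09216125080540738
stud 11 [0.5236 0.2765 0.0928] [332.36363636 146.45454545]
stud 11 [0.5371 0.2085 0.092 ] [315.09090909 154.        ]
stud 11 [0.5888 0.2543 0.091 ] [337.45454545 160.36363636]
red [nan nan nan] 0<stdin>:20: RuntimeWarning: Mean of empty slice
```

View pics/c.png

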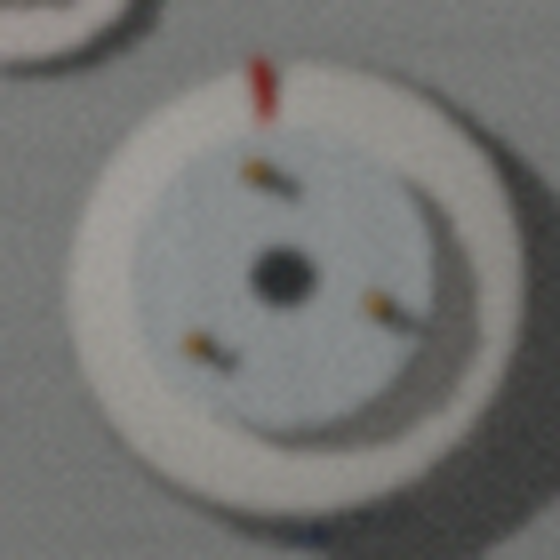

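The three studs show clearly in the crop, and both cameras put them at about 11° (mod 120). The hub centre is near (0.548, 0.249). The disc is near (0.534, −0.162), with the fin at roughly 140°. I'll move above the disc and look with the wrist camera.

Emit:
step_arm(
  steps=[
    {"xyz": [-0.406, -0.898, 0], "turn": [0, 0, 0], "gripper": 1},
    {"xyz": [-0.406, -0.898, 0], "turn": [0, 0, 0], "gripper": 1},
    {"xyz": [-0.406, -0.898, 0], "turn": [0, 0, 0], "gripper": 1},
    {"xyz": [-0.406, -0.898, 0], "turn": [0, 0, 0], "gripper": 1},
    {"xyz": [-0.406, -0.898, 0], "turn": [0, 0, 0], "gripper": 1},
    {"xyz": [-0.406, -0.898, 0], "turn": [0, 0, 0], "gripper": 1},
    {"xyz": [-0.406, -0.898, 0], "turn": [0, 0, 0], "gripper": 1},
    {"xyz": [-0.406, -0.898, 0], "turn": [0, 0, 0], "gripper": 1},
    {"xyz": [-0.406, -0.898, 0], "turn": [0, 0, 0], "gripper": 1},
    {"xyz": [-0.406, -0.898, 0], "turn": [0, 0, 0], "gripper": 1},
    {"xyz": [-0.406, -0.898, 0], "turn": [0, 0, 0], "gripper": 1},
    {"xyz": [-0.406, -0.898, 0], "turn": [0, 0, 0], "gripper": 1},
  ],
  squeeze=40,
)

```text
time_s: 1.1
position: [0.5354, -0.1602, 0.2501]
tool_rot: [[0.385, -0.923, -0.001], [-0.923, -0.385, 0.0], [-0.0, 0.0, -1.0]]
ft_force: [0.2, -1.1, 0.5]
grip_width: 0.0855
```

Emit:
step_arm(
  steps=[
    {"xyz": [0, 0, 0], "turn": [0, 0, -1], "gripper": 1},
    {"xyz": [0, 0, 0], "turn": [0, 0, -1], "gripper": 1},
    {"xyz": [0, 0, 0], "turn": [0, 0, -1], "gripper": 1},
    {"xyz": [0, 0, 0], "turn": [0, 0, -1], "gripper": 1},
    {"xyz": [0, 0, 0], "turn": [0, 0, -1], "gripper": 1},
    {"xyz": [0, 0, 0], "turn": [0, 0, -1], "gripper": 1},
    {"xyz": [0, 0, 0], "turn": [0, 0, -1], "gripper": 1},
    {"xyz": [0, 0, 0], "turn": [0, 0, -1], "gripper": 1},
    {"xyz": [0, 0, 0], "turn": [0, 0, -1], "gripper": 1},
    {"xyz": [0, 0, 0], "turn": [0, 0, -1], "gripper": 1},
    {"xyz": [0, 0, 0], "turn": [0, 0, -1], "gripper": 1},
    {"xyz": [0, 0, 0], "turn": [0, 0, -1], "gripper": 1},
    {"xyz": [0, 0, 0], "turn": [0, 0, -1], "gripper": 1},
    {"xyz": [0, 0, 0], "turn": [0, 0, -1], "gripper": 1},
    {"xyz": [0, 0, 0], "turn": [0, 0, -1], "gripper": 1},
    {"xyz": [0, 0, 0], "turn": [0, 0, -1], "gripper": 1},
    {"xyz": [0, 0, 0], "turn": [0, 0, -1], "gripper": 1},
    {"xyz": [0, 0, 0], "turn": [0, 0, -1], "gripper": 1},
    {"xyz": [0, 0, 0], "turn": [0, 0, -1], "gripper": 1},
    {"xyz": [0, 0, 0], "turn": [0, 0, -1], "gripper": 1},
  ],
)

```text
time_s: 2.77
position: [0.5343, -0.1619, 0.2499]
tool_rot: [[0.91, 0.415, -0.001], [0.415, -0.91, 0.0], [-0.001, -0.001, -1.0]]
ft_force: [0.3, -0.0, -0.5]
grip_width: 0.0854
```

Emit:
step_arm(
  steps=[
    {"xyz": [0, 0, 0], "turn": [0, 0, -1], "gripper": 1},
    {"xyz": [0, 0, 0], "turn": [0, 0, -1], "gripper": 1},
    {"xyz": [0, 0, 0], "turn": [0, 0, -1], "gripper": 1},
    {"xyz": [0, 0, 0], "turn": [0, 0, -1], "gripper": 1},
    {"xyz": [0, 0, 0], "turn": [0, 0, -1], "gripper": 1},
    {"xyz": [0, 0, 0], "turn": [0, 0, 0], "gripper": 1},
    {"xyz": [0, 0, 0], "turn": [0, 0, 0], "gripper": 1},
    {"xyz": [0, 0, 0], "turn": [0, 0, 0], "gripper": 1},
  ],
)

```text
time_s: 3.43
position: [0.5344, -0.162, 0.2501]
tool_rot: [[0.681, 0.732, -0.0], [0.732, -0.681, 0.0], [-0.0, -0.0, -1.0]]
ft_force: [0.6, -1.0, -0.5]
grip_width: 0.0855
```

Run:
```python
from h import *
im,d,i=grab('wrist'); save('w1.png',im); np.savez('w1.npz',im=im,d=d,W=world(d,i))
print(env.observe(),i)
```

```text
{'time_s': 3.4833, 'q': array([-2.90098795e+01,  2.26706944e+01,  7.29721807e+01, -4.15701658e-04,
        8.43746755e+01, -7.61127136e+01]), 'qvel': array([-2.84933452e-02, -1.30112911e-01, -1.33123539e-01, -2.90816427e-02,
       -3.21746735e-04, -5.30889367e-01]), 'joint_efforts': array([-7.75923691e-04, -4.56996775e+01, -2.32116133e+01, -3.60010654e-04,
        1.50093201e-03,  1.50835002e-02]), 'position': array([ 0.5344052 , -0.16199114,  0.25020697]), 'tool_rot': array([[ 6.80684101e-01,  7.32577014e-01, -2.71386055e-04],
       [ 7.32577060e-01, -6.80684090e-01,  1.42236638e-04],
       [-8.05288787e-05, -2.95629416e-04, -9.99999953e-01]]), 'ft_force': array([1.11548846, 0.03740153, 0.23873215]), 'wrist_torque': array([-0.01552792,  0.05899826, -0.04161294]), 'grip_width': 0.08528777406839769} {'fx': 320.38512339569195, 'fy': 320.38512339569195, 'cx': 254.58087556587338, 'cy': 187.20036128633745, 'extrinsics': array([[ 6.81878755e-01,  6.94610595e-01,  2.29254192e-01,
         4.74630332e-01],
       [ 7.31465039e-01, -6.47741069e-01, -2.13050238e-01,
        -1.06111640e-01],
       [ 5.10402432e-04,  3.12965858e-01, -9.49764240e-01,
         3.74095176e-01],
       [ 0.00000000e+00,  0.00000000e+00,  0.00000000e+00,
         1.00000000e+00]])}
```

View pics/w1.png

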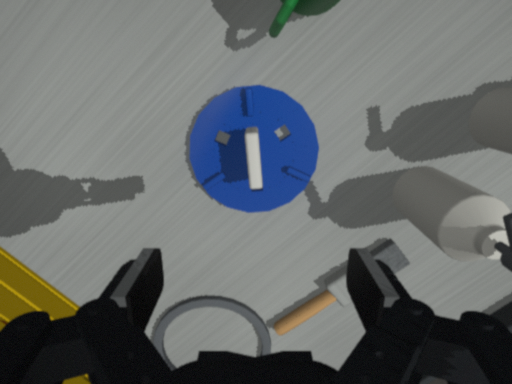

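The wrist view has the disc at (254,148), two holes at (222,138) and (283,131), and ribs at (245,100), (210,180) and (295,172). The third hole is hidden behind the lower end of the fin, so the fin's +x points image-down, about −40° in world. Next I'll refine the numbers.

```bash
cat > disc.py <<'E'
from h import *
def disc(im,W,c,zo=0):
    Z=W[...,2]-zo; hsv=cv2.cvtColor(im,cv2.COLOR_RGB2HSV)
    near=np.hypot(W[...,0]-c[0],W[...,1]-c[1])<.1
    P=W[near&(abs(hsv[...,0].astype(int)-112)<15)&(hsv[...,1]>120)&(Z>.004)&(Z<.03)]
    H=cv2.convexHull((P[:,:2]*1000).astype(np.float32)); print('disc',cv2.fitEllipse(H),np.median(P[:,2]))
    F=(near&(Z>.045)&(Z<.065)&(hsv[...,1]<80)&(hsv[...,2]>60)).astype(np.uint8)
    k,l,s,_=cv2.connectedComponentsWithStats(F); F=l==1+s[1:,4].argmax()
    P=W[F]; print('fin',cv2.minAreaRect((P[:,:2]*1000).astype(np.float32)),P.mean(0),np.median(P[:,2]),len(P))
    dd=P[:,:2]-P[:,:2].mean(0); w,V=np.linalg.eigh(dd.T@dd); print('fin dir',np.degrees(np.arctan2(V[1,1],V[0,1])))
E
python3 - <<'E'
from disc import *
z=np.load('w1.npz'); W=z['W']; disc(z['im'],W,(.534,-.162))
for u,v in ((222,138),(283,131)):
    i=cams.camera_info('wrist'); E=i['extrinsics']; r=E[:3,:3]@[(u-i['cx'])/i['fx'],(v-i['cy'])/i['fy'],1]
    p=E[:3,3]+r*(.01-E[2,3])/r[2]; e=p[:2]-[.5345,-.162]; print(p,np.hypot(*e),np.degrees(np.arctan2(e[1],e[0])))
E
```

```text
disc ((530.5234985351562, -159.80966186523438), (147.82957458496094, 148.89817810058594), 123.49943542480469) 0.010198810080957632
fin ((530.6363525390625, -159.95431518554688), (14.00094223022461, 59.873680114746094), 51.86772155761719) [ 0.52931414 -0.15879438  0.05483764] 0.05506400215293247 770
fin dir 141.81906538079627
[ 0.49410471 -0.17474101  0.01      ] 0.04235696720039413 -162.49428535894555
[ 0.53550763 -0.11865353  0.01      ] 0.04335818303636553 88.66834707927457
```

Emit:
step_arm(
  steps=[
    {"xyz": [-0.02, -0.1, 0], "turn": [0, 0, -1], "gripper": 1},
    {"xyz": [0, 0, 0.9], "turn": [0, 0, -0.03], "gripper": 1},
    {"xyz": [0, 0, 0.9], "turn": [0, 0, 0], "gripper": 1},
    {"xyz": [0, 0, 0.9], "turn": [0, 0, 0], "gripper": 1},
    {"xyz": [0, 0, 0.9], "turn": [0, 0, 0], "gripper": 1},
    {"xyz": [0, 0, 0.75], "turn": [0, 0, 0], "gripper": 1},
    {"xyz": [0, 0, 0.5], "turn": [0, 0, 0], "gripper": 1},
    {"xyz": [0, 0, 0.25], "turn": [0, 0, 0], "gripper": 1},
    {"xyz": [0, 0, 0.2], "turn": [0, 0, 0], "gripper": 1},
    {"xyz": [0, 0, 0], "turn": [0, 0, 0], "gripper": 1},
    {"xyz": [0, 0, 0], "turn": [0, 0, 0], "gripper": 1},
    {"xyz": [0, 0, 0], "turn": [0, 0, 0], "gripper": 1},
  ],
)

```text
time_s: 4.48
position: [0.5316, -0.1602, 0.0396]
tool_rot: [[0.617, 0.787, 0.002], [0.787, -0.617, -0.001], [0.0, 0.002, -1.0]]
ft_force: [-0.4, -0.5, 0.3]
grip_width: 0.0857
```

Emit:
step_arm(
  steps=[
    {"xyz": [0, 0, 0], "turn": [0, 0, 0], "gripper": 0.3},
    {"xyz": [0, 0, 0], "turn": [0, 0, 0], "gripper": 0},
    {"xyz": [0, 0, 0], "turn": [0, 0, 0], "gripper": -0.3},
    {"xyz": [0, 0, 0], "turn": [0, 0, 0], "gripper": -0.6},
    {"xyz": [0, 0, 0], "turn": [0, 0, 0], "gripper": -1},
    {"xyz": [0, 0, 0], "turn": [0, 0, 0], "gripper": -1},
    {"xyz": [0, 0, 0], "turn": [0, 0, 0], "gripper": -1},
    {"xyz": [0, 0, 0], "turn": [0, 0, 0], "gripper": -1},
    {"xyz": [0, 0, 0], "turn": [0, 0, 0], "gripper": -1},
    {"xyz": [0, 0, 0], "turn": [0, 0, 0], "gripper": -1},
    {"xyz": [0, 0, 0], "turn": [0, 0, 0], "gripper": -1},
    {"xyz": [0, 0, 0], "turn": [0, 0, 0], "gripper": -1},
  ],
  squeeze=50,
)

```text
time_s: 5.48
position: [0.5311, -0.1599, 0.0385]
tool_rot: [[0.617, 0.787, 0.0], [0.787, -0.617, -0.0], [0.0, 0.0, -1.0]]
ft_force: [-0.8, 0.6, 4.9]
grip_width: 0.0133
```

Emit:
step_arm(
  steps=[
    {"xyz": [0, 0, -0.3], "turn": [0, 0, 0], "gripper": -1},
    {"xyz": [0, 0, -0.6], "turn": [0, 0, 0], "gripper": -1},
    {"xyz": [0, 0, -0.9], "turn": [0, 0, 0], "gripper": -1},
    {"xyz": [0, 0, -0.9], "turn": [0, 0, 0], "gripper": -1},
    {"xyz": [0, 0, -0.9], "turn": [0, 0, 0], "gripper": -1},
    {"xyz": [0, 0, -0.9], "turn": [0, 0, 0], "gripper": -1},
    {"xyz": [0, 0, -0.9], "turn": [0, 0, 0], "gripper": -1},
    {"xyz": [0, 0, -0.9], "turn": [0, 0, 0], "gripper": -1},
    {"xyz": [0, 0, -0.3], "turn": [0, 0, 0], "gripper": -1},
    {"xyz": [0, 0, 0], "turn": [0, 0, 0], "gripper": -1},
    {"xyz": [0, 0, 0], "turn": [0, 0, 0], "gripper": -1},
  ],
)

```text
time_s: 6.4
position: [0.5307, -0.1597, 0.3012]
tool_rot: [[0.617, 0.787, -0.001], [0.787, -0.617, 0.001], [-0.0, -0.002, -1.0]]
ft_force: [-0.2, 0.2, -2.7]
grip_width: 0.014
```

Emit:
step_arm(
  steps=[
    {"xyz": [0.4, -0.141, 0], "turn": [0, 0, 0], "gripper": -1},
    {"xyz": [0.811, -0.283, 0], "turn": [0, 0, 0], "gripper": -1},
    {"xyz": [0.811, -0.283, 0], "turn": [0, 0, 0], "gripper": -1},
    {"xyz": [0.811, -0.283, 0], "turn": [0, 0, 0], "gripper": -1},
    {"xyz": [0.811, -0.283, 0], "turn": [0, 0, 0], "gripper": -1},
    {"xyz": [0.811, -0.283, 0], "turn": [0, 0, 0], "gripper": -1},
    {"xyz": [0.811, -0.283, 0], "turn": [0, 0, 0], "gripper": -1},
    {"xyz": [0.811, -0.283, 0], "turn": [0, 0, 0], "gripper": -1},
    {"xyz": [0.4, -0.141, 0], "turn": [0, 0, 0], "gripper": -1},
    {"xyz": [0, 0, 0], "turn": [0, 0, 0], "gripper": -1},
    {"xyz": [0, 0, 0], "turn": [0, 0, 0], "gripper": -1},
    {"xyz": [0, 0, 0], "turn": [0, 0, 0], "gripper": -1},
  ],
)

```text
time_s: 7.4
position: [0.6191, 0.0992, 0.3005]
tool_rot: [[0.617, 0.787, -0.003], [0.787, -0.617, -0.0], [-0.002, -0.002, -1.0]]
ft_force: [-0.3, 0.6, -3.3]
grip_width: 0.0135
```

Run:
```python
from disc import *
s=env.observe()
im,d,i=grab('wrist'); save('w2.png',im); W=world(d,i); np.savez('w2.npz',im=im,d=d,W=W,E=i['extrinsics'])
p=s['position']; print(p,s['tool_rot'],s['ft_force'],s['wrist_torque'],s['grip_width'])
disc(im,W,p,p[2]-.0385)
np.set_printoptions(suppress=True); c=np.array([.548,.249]); near=np.hypot(W[...,0]-c[0],W[...,1]-c[1])<.1
Z=W[...,2]
for lo,hi in ((.05,.064),(.072,.083)):
    P=W[near&(Z>lo)&(Z<hi)]; print(lo,cv2.fitEllipse(cv2.convexHull((P[:,:2]*1000).astype(np.float32))),np.median(P[:,2]))
m=(near&(Z>.088)&(Z<.11)).astype(np.uint8); k,l,st,cc=cv2.connectedComponentsWithStats(m)
S=[np.nanmean(W[l==j],0) for j in range(1,k) if st[j,4]>8]
print(np.round(S,4))
if len(S)==3:
    S=np.array(S); m=S.mean(0); e=S[:,:2]-m[:2]; print(m,np.hypot(*e.T),np.degrees(np.arctan2(e[:,1],e[:,0])))
```

```text
[0.61910135 0.09921368 0.30054908] [[ 6.16989990e-01  7.86964211e-01 -3.26830665e-03]
 [ 7.86967821e-01 -6.16993980e-01 -2.79228729e-04]
 [-2.23626854e-03 -2.39977083e-03 -9.99994620e-01]] [-0.25864489  0.64522131 -3.29251511] [0.0173729  0.04382082 0.07367005] 0.01352590731004553
disc ((619.1178588867188, 99.43768310546875), (148.93894958496094, 149.46560668945312), 79.10166931152344) 0.27216919569026593
fin ((620.799072265625, 102.66157531738281), (21.826261520385742, 60.42692184448242), 53.30579376220703) [0.61525242 0.10334786 0.31643893] 0.3169627877397782 4867
fin dir 141.0739218130564
0.05 ((549.4072875976562, 249.35140991210938), (170.34530639648438, 174.4132080078125), 141.72158813476562) 0.055614550803253476
0.072 ((558.3936767578125, 242.10635375976562), (85.27405548095703, 113.79143524169922), 140.6946563720703) 0.0785301872457238
[[0.5348 0.2121 0.0953]
 [0.5862 0.2574 0.0949]]
```

View pics/w2.png

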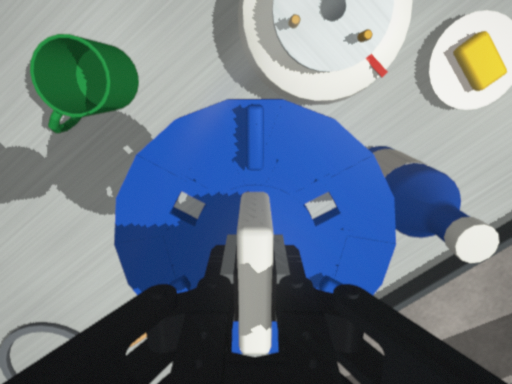

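The disc is held level and centred: the measured offset to the TCP is under 0.5 mm. The two visible studs at (294,20) and (365,35) put the hub at (0.5473, 0.2498) with the stud phase at 11.0°, which agrees with the top view. I'll move above the hub and turn +49°.

Emit:
step_arm(
  steps=[
    {"xyz": [0.186, -0.373, 0], "turn": [0, 0, 0], "gripper": -1},
    {"xyz": [0.3715, -0.746, 0], "turn": [0, 0, 0], "gripper": -1},
    {"xyz": [0.3715, -0.746, 0], "turn": [0, 0, 0], "gripper": -1},
    {"xyz": [0.3715, -0.746, 0], "turn": [0, 0, 0], "gripper": -1},
    {"xyz": [0.3715, -0.746, 0], "turn": [0, 0, 0], "gripper": -1},
    {"xyz": [0.186, -0.373, 0], "turn": [0, 0, 0], "gripper": -1},
  ],
)

```text
time_s: 7.95
position: [0.5456, 0.2528, 0.3026]
tool_rot: [[0.616, 0.788, -0.001], [0.788, -0.616, 0.001], [0.0, -0.001, -1.0]]
ft_force: [0.2, 0.2, -3.0]
grip_width: 0.0137
```

Emit:
step_arm(
  steps=[
    {"xyz": [0, 0, 0], "turn": [0, 0, -0.974], "gripper": -1},
    {"xyz": [0, 0, 0], "turn": [0, 0, -0.974], "gripper": -1},
    {"xyz": [0, 0, 0], "turn": [0, 0, -0.974], "gripper": -1},
    {"xyz": [0, 0, 0], "turn": [0, 0, -0.974], "gripper": -1},
    {"xyz": [0, 0, 0], "turn": [0, 0, -0.974], "gripper": -1},
    {"xyz": [0, 0, 0], "turn": [0, 0, -0.974], "gripper": -1},
    {"xyz": [0, 0, 0], "turn": [0, 0, -0.974], "gripper": -1},
    {"xyz": [0, 0, 0], "turn": [0, 0, -0.974], "gripper": -1},
    {"xyz": [0, 0, 0], "turn": [0, 0, -0.974], "gripper": -1},
    {"xyz": [0, 0, 0], "turn": [0, 0, -0.974], "gripper": -1},
    {"xyz": [0, 0, 0], "turn": [0, 0, -0.974], "gripper": -1},
    {"xyz": [0, 0, 0.5], "turn": [0, 0, 0], "gripper": -1},
    {"xyz": [0, 0, 0.75], "turn": [0, 0, 0], "gripper": -1},
    {"xyz": [0, 0, 0.75], "turn": [0, 0, 0], "gripper": -1},
    {"xyz": [0, 0, 0.75], "turn": [0, 0, 0], "gripper": -1},
    {"xyz": [0, 0, 0.5], "turn": [0, 0, 0], "gripper": -1},
    {"xyz": [0, 0, 0.25], "turn": [0, 0, 0], "gripper": -1},
    {"xyz": [0, 0, 0], "turn": [0, 0, 0], "gripper": -1},
    {"xyz": [0, 0, 0], "turn": [0, 0, 0], "gripper": -1},
    {"xyz": [0, 0, 0], "turn": [0, 0, 0], "gripper": -1},
  ],
)

```text
time_s: 9.62
position: [0.5485, 0.2505, 0.1641]
tool_rot: [[-0.191, 0.982, 0.003], [0.982, 0.191, 0.001], [0.0, 0.003, -1.0]]
ft_force: [0.0, 0.1, -1.9]
grip_width: 0.0133
```

Run:
```python
from disc import *
s=env.observe(); np.set_printoptions(suppress=True,precision=4)
p=s['position']; print(p,s['tool_rot'],s['q'],s['ft_force'],s['wrist_torque'],s['grip_width'])
for n in ('wrist','top'):
    im,d,i=grab(n); W=world(d,i); disc(im,W,p,p[2]-.0385)
    if n=='wrist':
        save('w3.png',cv2.resize(im[90:300,100:410],None,fx=2.4,fy=2.4,interpolation=cv2.INTER_CUBIC)); np.savez('w3.npz',im=im,d=d,W=W,E=i['extrinsics'])
        i0=i
c=np.array([.5475,.2497]); E=i0['extrinsics']
for a in (11,131,251):
    w=np.r_[c+.04*np.array([np.cos(np.radians(a)),np.sin(np.radians(a))]),.096]
    q=E[:3,:3].T@(w-E[:3,3]); u=i0['fx']*q[0]/q[2]+i0['cx']; v=i0['fy']*q[1]/q[2]+i0['cy']; print(a,u,v,(u-100)*2.4,(v-90)*2.4)
```

```text
[0.5485 0.2505 0.1641] [[-0.1912  0.9815  0.003 ]
 [ 0.9815  0.1912  0.0008]
 [ 0.0002  0.0031 -1.    ]] [ 13.3056  31.0406  73.4864   0.0035  75.2973 -87.7204] [ 0.0101  0.1447 -1.9182] [-0.0444 -0.0298 -0.0247] 0.013293978534324034
disc ((549.3275146484375, 251.6560516357422), (148.9530487060547, 149.8689422607422), 71.477783203125) 0.13564973411075654
fin ((547.470703125, 252.96737670898438), (59.452392578125, 27.89017105102539), 23.33847427368164) [0.5432 0.2505 0.18  ] 0.18057121787704072 5172
fin dir -169.07758168486384
disc ((548.6893920898438, 249.939208984375), (140.76397705078125, 144.22096252441406), 7.541017532348633) 0.13523263351877957
fin ((524.2666015625, 251.34475708007812), (3.0065114498138428, 0.0), -174.21713256835938) [0.5243 0.2513 0.1761] 0.17612758188396194 2
fin dir -174.21701508231513
11 252.11065572417118 265.0402921179675 365.0655737380108 420.096701083122
131 307.0029821946334 181.65230240641358 496.8071572671201 219.9655257753926
251 196.58456592343313 181.77089756120716 231.80295821623952 220.2501541468972
```

View pics/w3.png

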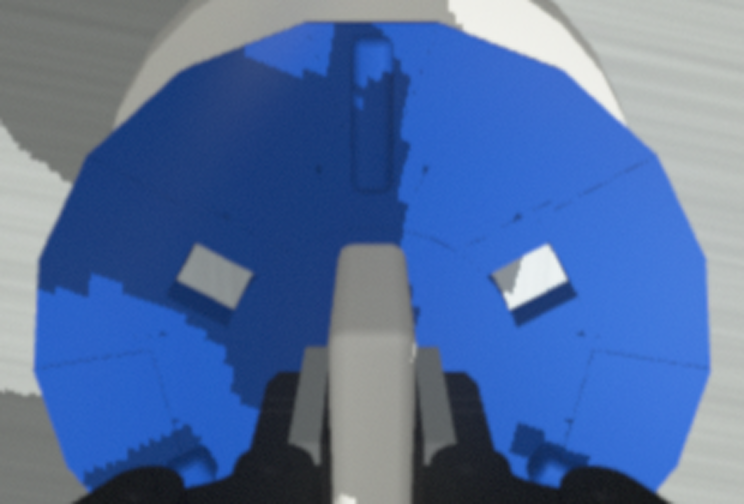

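Both visible holes, at (215,277) and (530,277) in the crop, show only plate so far because the view is oblique. Yaw is 101.0°, so the hole phase is 11.0°. I'll centre and come down to about 3 mm above the stud tips.

Emit:
step_arm(
  steps=[
    {"xyz": [-0.015, -0.033, 0.2], "turn": [0, 0, 0], "gripper": -1},
    {"xyz": [0, 0, 0.2], "turn": [0, 0, 0], "gripper": -1},
    {"xyz": [0, 0, 0.15], "turn": [0, 0, 0], "gripper": -1},
    {"xyz": [0, 0, 0.08], "turn": [0, 0, 0], "gripper": -1},
    {"xyz": [0, 0, 0], "turn": [0, 0, 0], "gripper": -1},
    {"xyz": [0, 0, 0], "turn": [0, 0, 0], "gripper": -1},
    {"xyz": [0, 0, 0], "turn": [0, 0, 0], "gripper": -1},
    {"xyz": [0, 0, 0], "turn": [0, 0, 0], "gripper": -1},
  ],
)

```text
time_s: 10.38
position: [0.5468, 0.2496, 0.1374]
tool_rot: [[-0.192, 0.981, 0.001], [0.981, 0.192, 0.0], [0.0, 0.001, -1.0]]
ft_force: [0.9, -0.3, -2.3]
grip_width: 0.0137
```

Run:
```python
from disc import *
s=env.observe(); np.set_printoptions(suppress=True,precision=4)
p=s['position']; print(p,s['tool_rot'],s['ft_force'],s['wrist_torque'],s['time_s'])
im,d,i0=grab('wrist'); W=world(d,i0); disc(im,W,p,p[2]-.0385)
save('w4.png',cv2.resize(im[150:250,140:370],None,fx=3.4,fy=3.4,interpolation=cv2.INTER_CUBIC))
c=np.array([.5473,.2497]); E=i0['extrinsics']
for z in (.096,p[2]-.0285):
  for a in (131,251):
    w=np.r_[c+.04*np.array([np.cos(np.radians(a)),np.sin(np.radians(a))]),z]
    q=E[:3,:3].T@(w-E[:3,3]); u=i0['fx']*q[0]/q[2]+i0['cx']; v=i0['fy']*q[1]/q[2]+i0['cy']; print(z,a,(u-140)*3.4,(v-150)*3.4,'px/mm',3.4*i0['fx']/q[2]/1000)
```

```text
[0.5468 0.2496 0.1374] [[-0.1916  0.9815  0.0006]
 [ 0.9815  0.1916  0.0001]
 [ 0.      0.0006 -1.    ]] [ 0.8765 -0.2502 -2.274 ] [ 0.0575  0.0419 -0.0165] 10.3833
disc ((547.3676147460938, 250.88760375976562), (148.8744659423828, 149.3714141845703), 69.92938232421875) 0.109042936914622
fin ((546.1681518554688, 253.44886779785156), (59.879798889160156, 22.110713958740234), 8.106430053710938) [0.5419 0.2503 0.1534] 0.1539347930695209 4897
fin dir -169.93950497080806
0.096 131 596.3052137303674 167.24324641742123 px/mm 6.176319488373429
0.096 251 168.33419357604134 167.57758509682444 px/mm 6.178086813174538
0.10892509976327308 131 611.8403554108336 197.29092819947883 px/mm 6.6380709774854605
0.10892509976327308 251 151.86847728122154 197.65951125978364 px/mm 6.640112480099057
```

View pics/w4.png

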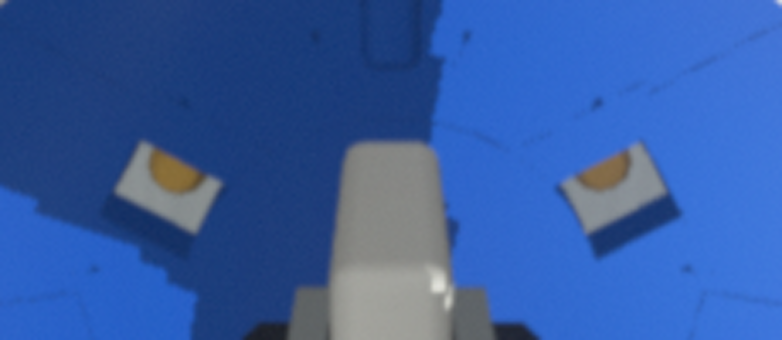

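A stud stands in each visible hole, at (178,165) and (603,165). The holes are centred at (163,195) and (619,198). Their midpoints agree (390.5 vs 391 px), and the vertical positions match the prediction to within about 0.5 mm. I'll lower in small stages and watch the force.

Emit:
step_arm(
  steps=[
    {"xyz": [0, 0, 0.05], "turn": [0, 0, 0], "gripper": -1},
    {"xyz": [0, 0, 0.05], "turn": [0, 0, 0], "gripper": -1},
    {"xyz": [0, 0, 0.05], "turn": [0, 0, 0], "gripper": -1},
    {"xyz": [0, 0, 0], "turn": [0, 0, 0], "gripper": -1},
    {"xyz": [0, 0, 0], "turn": [0, 0, 0], "gripper": -1},
  ],
)

```text
time_s: 10.85
position: [0.5466, 0.2496, 0.1309]
tool_rot: [[-0.191, 0.981, -0.0], [0.981, 0.191, -0.0], [0.0, -0.0, -1.0]]
ft_force: [0.2, -0.4, -2.7]
grip_width: 0.0137
```

No contact with the disc 3.6 mm below the stud tips, so the studs are in the holes. Continuing.

Emit:
step_arm(
  steps=[
    {"xyz": [0, 0, 0.05], "turn": [0, 0, 0], "gripper": -1},
    {"xyz": [0, 0, 0.05], "turn": [0, 0, 0], "gripper": -1},
    {"xyz": [0, 0, 0.05], "turn": [0, 0, 0], "gripper": -1},
    {"xyz": [0, 0, 0], "turn": [0, 0, 0], "gripper": -1},
    {"xyz": [0, 0, 0], "turn": [0, 0, 0], "gripper": -1},
  ],
)

```text
time_s: 11.27
position: [0.5466, 0.2495, 0.125]
tool_rot: [[-0.191, 0.981, -0.0], [0.981, 0.191, -0.0], [-0.0, -0.0, -1.0]]
ft_force: [0.0, 0.1, -3.1]
grip_width: 0.0134
```

Emit:
step_arm(
  steps=[
    {"xyz": [0, 0, 0.05], "turn": [0, 0, 0], "gripper": -1},
    {"xyz": [0, 0, 0.05], "turn": [0, 0, 0], "gripper": -1},
    {"xyz": [0, 0, 0], "turn": [0, 0, 0], "gripper": -1},
    {"xyz": [0, 0, 0], "turn": [0, 0, 0], "gripper": -1},
  ],
)

```text
time_s: 11.6
position: [0.5466, 0.2496, 0.1209]
tool_rot: [[-0.192, 0.981, -0.0], [0.981, 0.192, -0.0], [-0.0, -0.0, -1.0]]
ft_force: [-0.1, 0.1, -2.2]
grip_width: 0.0134
```

Emit:
step_arm(
  steps=[
    {"xyz": [0, 0, 0.04], "turn": [0, 0, 0], "gripper": -1},
    {"xyz": [0, 0, 0.04], "turn": [0, 0, 0], "gripper": -1},
    {"xyz": [0, 0, 0], "turn": [0, 0, 0], "gripper": -1},
    {"xyz": [0, 0, 0], "turn": [0, 0, 0], "gripper": -1},
  ],
)

```text
time_s: 11.93
position: [0.5466, 0.2496, 0.1178]
tool_rot: [[-0.192, 0.981, -0.0], [0.981, 0.192, -0.0], [0.0, -0.0, -1.0]]
ft_force: [-0.1, 1.8, -2.8]
grip_width: 0.0135
```

Emit:
step_arm(
  steps=[
    {"xyz": [0, 0, 0.02], "turn": [0, 0, 0], "gripper": -1},
    {"xyz": [0, 0, 0], "turn": [0, 0, 0], "gripper": -1},
    {"xyz": [0, 0, 0], "turn": [0, 0, 0], "gripper": -1},
    {"xyz": [0, 0, 0], "turn": [0, 0, 0], "gripper": -1},
  ],
)

```text
time_s: 12.27
position: [0.5466, 0.2496, 0.1172]
tool_rot: [[-0.192, 0.981, 0.0], [0.981, 0.192, 0.0], [0.0, 0.0, -1.0]]
ft_force: [-0.1, -0.2, -2.7]
grip_width: 0.0137
```

Emit:
step_arm(
  steps=[
    {"xyz": [0, 0, 0.015], "turn": [0, 0, 0], "gripper": -1},
    {"xyz": [0, 0, 0], "turn": [0, 0, 0], "gripper": -1},
    {"xyz": [0, 0, 0], "turn": [0, 0, 0], "gripper": -1},
    {"xyz": [0, 0, 0], "turn": [0, 0, 0], "gripper": -1},
  ],
)

```text
time_s: 12.6
position: [0.5467, 0.2496, 0.1166]
tool_rot: [[-0.191, 0.981, 0.0], [0.981, 0.191, 0.0], [0.0, 0.0, -1.0]]
ft_force: [0.5, -1.0, -2.4]
grip_width: 0.0132
```

Emit:
step_arm(
  steps=[
    {"xyz": [0, 0, 0.015], "turn": [0, 0, 0], "gripper": -1},
    {"xyz": [0, 0, 0], "turn": [0, 0, 0], "gripper": -1},
    {"xyz": [0, 0, 0], "turn": [0, 0, 0], "gripper": -1},
    {"xyz": [0, 0, 0], "turn": [0, 0, 0], "gripper": -1},
  ],
)

```text
time_s: 12.93
position: [0.5467, 0.2496, 0.1163]
tool_rot: [[-0.192, 0.981, 0.001], [0.981, 0.192, 0.0], [-0.0, 0.001, -1.0]]
ft_force: [-2.1, -0.9, 3.7]
grip_width: 0.0132
```

Contact came at the expected height: TCP at 0.1163 m, with the force rising about 6 N. Releasing gradually, then backing straight up.

Emit:
step_arm(
  steps=[
    {"xyz": [0, 0, 0], "turn": [0, 0, 0], "gripper": -0.6},
    {"xyz": [0, 0, 0], "turn": [0, 0, 0], "gripper": -0.4},
    {"xyz": [0, 0, 0], "turn": [0, 0, 0], "gripper": -0.2},
    {"xyz": [0, 0, 0], "turn": [0, 0, 0], "gripper": 0},
    {"xyz": [0, 0, 0], "turn": [0, 0, 0], "gripper": 0},
    {"xyz": [0, 0, 0], "turn": [0, 0, 0], "gripper": 0},
    {"xyz": [0, 0, 0], "turn": [0, 0, 0], "gripper": 0},
  ],
  squeeze=20,
)

```text
time_s: 13.52
position: [0.5466, 0.2496, 0.1159]
tool_rot: [[-0.192, 0.981, -0.0], [0.981, 0.192, 0.0], [0.0, -0.0, -1.0]]
ft_force: [-0.1, -0.6, 0.1]
grip_width: 0.0425
```

Emit:
step_arm(
  steps=[
    {"xyz": [0, 0, -0.1], "turn": [0, 0, 0], "gripper": 0},
    {"xyz": [0, 0, -0.2], "turn": [0, 0, 0], "gripper": 0},
    {"xyz": [0, 0, -0.4], "turn": [0, 0, 0], "gripper": 0},
    {"xyz": [0, 0, -0.6], "turn": [0, 0, 0], "gripper": 0},
    {"xyz": [0, 0, -0.7], "turn": [0, 0, 0], "gripper": 0},
    {"xyz": [0, 0, -0.7], "turn": [0, 0, 0], "gripper": 0},
    {"xyz": [0, 0, -0.5], "turn": [0, 0, 0], "gripper": 0},
    {"xyz": [0, 0, 0], "turn": [0, 0, 0], "gripper": 0},
    {"xyz": [0, 0, 0], "turn": [0, 0, 0], "gripper": 0},
    {"xyz": [0, 0, 0], "turn": [0, 0, 0], "gripper": 0},
  ],
)

```text
time_s: 14.35
position: [0.5463, 0.2495, 0.2434]
tool_rot: [[-0.192, 0.981, -0.001], [0.981, 0.192, -0.0], [-0.0, -0.001, -1.0]]
ft_force: [-0.0, 0.2, -0.2]
grip_width: 0.0424
```

Run:
```python
from disc import *
s=env.observe(); np.set_printoptions(suppress=True,precision=4)
print(s['position'],s['ft_force'],s['time_s'],s['grip_width'])
c=np.array([.5473,.2497])
for n in ('wrist','scene'):
    im,d,i=grab(n); W=world(d,i); disc(im,W,c,.078); save('f_%s.png'%n,im)
    Z=W[...,2]; hsv=cv2.cvtColor(im,cv2.COLOR_RGB2HSV); r=np.hypot(W[...,0]-c[0],W[...,1]-c[1])
    P=W[(r>.01)&(r<.08)&(hsv[...,1]>150)&(abs(hsv[...,0].astype(int)-112)<15)&(abs(Z-.088)<.004)]
    A=np.c_[P[:,:2]-c,np.ones(len(P))]; print('plane slope x,y, z0',np.linalg.lstsq(A,P[:,2],rcond=None)[0])
```

```text
[0.5463 0.2495 0.2434] [-0.0001  0.158  -0.2416] 14.35 0.04243024097409889
disc ((547.0350952148438, 250.91441345214844), (147.94366455078125, 148.6875457763672), 115.80103302001953) 0.08824631549122028
fin ((546.782958984375, 250.56382751464844), (59.79142379760742, 13.72440242767334), 11.35493278503418) [0.5448 0.2504 0.1328] 0.1330665268464583 1322
fin dir -168.8646230889375
plane slope x,y, z0 [-0.      0.0008  0.0882]
disc ((550.5723876953125, 248.0460968017578), (142.50428771972656, 149.34579467773438), 45.36043167114258) 0.08694701577195718
fin ((549.1076049804688, 246.99057006835938), (62.908546447753906, 14.773941993713379), 10.343036651611328) [0.5521 0.2459 0.1299] 0.13068768006944043 89
fin dir -168.32537105742432
plane slope x,y, z0 [ 0.0001 -0.0023  0.0869]
```

View pics/f_wrist.png

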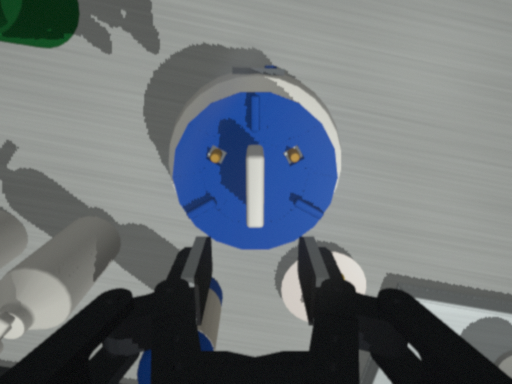

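The disc lies flat on the hub with the brass studs through the holes at (216,156) and (294,155). Its top is at 88 mm and the fin top at 133 mm, both as expected. The gripper is clear, so I'm handing in.

```bash
python3 -c "
from h import *
print(order.close_job())"
```

```text
the job is handed in; nothing more can be done
None
```

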